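Move a row of glue and paint bottles to another rack in order

TASK

Move the four bottles from the full rack into the empty one, one at a time, keeping their order as counted from the round-headed post at one end of each rack. Begin with the bottle nearest the full rack's post, which goes into the stall nearest the empty rack's post, and work along the row, one bottle to a stall, the others waiting in their stalls. Keep every bottle upright and stand it on the floor of its stall; leave the blue pen and the jar lid where they lie.

Things in the scene. Friction and masses are not known exactly. Their poses are not given: they have to be found in the camera images.
- rack_full: Wooden rack, 338 (y) x 74 mm (x), fixed. 4 stalls in a row, 62 x 62 mm inside, centred on x = 0 at y = -102, -34, +34, +102 mm; stall floor z = 8 mm, side walls 6 mm thick, 20 mm high, dividers 6 mm thick, 16 mm high, solid end blocks 36 mm long, 20 mm high. Origin: centre of underside. A post stands on one end block, a small flat plug on the other. Full at the start, in any order; left or right.
- rack_empty: Wooden rack, 338 (y) x 74 mm (x), fixed. 4 stalls in a row, 62 x 62 mm inside, centred on x = 0 at y = -102, -34, +34, +102 mm; stall floor z = 8 mm, side walls 6 mm thick, 20 mm high, dividers 6 mm thick, 16 mm high, solid end blocks 36 mm long, 20 mm high. Origin: centre of underside. A post stands on one end block, a small flat plug on the other. Empty at the start; left or right.
- post_full: Turned dark wooden post with a rounded head, 52 mm high, 28 mm thick, fixed upright on either end block of the full rack, at rack y = +151 or -151 mm. It marks the end from which the row is counted; the stall centres lie 49, 117, 185 and 253 mm from it. Origin: centre of its underside, 20 mm above the table.
- post_empty: Turned dark wooden post with a rounded head, 52 mm high, 28 mm thick, fixed upright on either end block of the empty rack, at rack y = +151 or -151 mm. It marks the end from which the row is counted; the stall centres lie 49, 117, 185 and 253 mm from it. Origin: centre of its underside, 20 mm above the table.
- ca_bottle: Slim white and green bottle with a tall round white cap, 127 mm high, 30 g: body 30 mm thick up to 76 mm, above that the cap, 19 mm thick; so tall that a gripper takes it best by the cap, about 100 mm up. Its origin is the centre of its underside, z up its axis.
- cement_jar: Square glass jar with a round green cap, 78 mm high, 75 g: body 46 x 46 mm (sides along its x and y axes, nearly parallel to the rack's at the start) up to 53 mm, above that the cap, 34 mm thick. Its origin is the centre of its underside, z up its axis.
- paint_3: Small round dropper bottle, ochre with a black tapered cap, 79 mm high, 28 g: body 25 mm thick up to 56 mm, cap 18 mm thick. Its origin is the centre of its underside, z up its axis.
- paint_orange: Small round dropper bottle, white and orange with a white tapered cap, 79 mm high, 28 g: body 25 mm thick up to 56 mm, cap 18 mm thick. Its origin is the centre of its underside, z up its axis.
- marker_pen: Dark blue marker pen lying on the table behind the racks, 120 mm long (y axis), 12 mm thick; to be left alone. Origin: middle of its underside.
- check_lid: Jam-jar lid with a checked rim, 93 mm wide, 14 mm high, loose on the table behind the racks; to be left alone. Origin: centre of its underside.
Mind the look-alikes: they are no part of the job. Of the things shaped like the cement_jar, the glass one is meant.

How it is judged:
On the way, in this order (a step that is already met when the one before it is completed fails the run):
1. the first stall from the post of the empty rack is filled, the bottles behind it still standing in the old rack (((horizontal distance between ca_bottle and rack_empty below 0.13 m and horizontal distance between ca_bottle and post_empty between 0.025 and 0.073 m and height (world z) of ca_bottle between 0.004 and 0.012 m) or (horizontal distance between cement_jar and rack_empty below 0.13 m and horizontal distance between cement_jar and post_empty between 0.025 and 0.073 m and height (world z) of cement_jar between 0.004 and 0.012 m) or (horizontal distance between paint_3 and rack_empty below 0.13 m and horizontal distance between paint_3 and post_empty between 0.025 and 0.073 m and height (world z) of paint_3 between 0.004 and 0.012 m) or (horizontal distance between paint_orange and rack_empty below 0.13 m and horizontal distance between paint_orange and post_empty between 0.025 and 0.073 m and height (world z) of paint_orange between 0.004 and 0.012 m)) and ((horizontal distance between ca_bottle and rack_full below 0.13 m and horizontal distance between ca_bottle and post_full between 0.093 and 0.141 m and height (world z) of ca_bottle between 0.004 and 0.012 m) or (horizontal distance between cement_jar and rack_full below 0.13 m and horizontal distance between cement_jar and post_full between 0.093 and 0.141 m and height (world z) of cement_jar between 0.004 and 0.012 m) or (horizontal distance between paint_3 and rack_full below 0.13 m and horizontal distance between paint_3 and post_full between 0.093 and 0.141 m and height (world z) of paint_3 between 0.004 and 0.012 m) or (horizontal distance between paint_orange and rack_full below 0.13 m and horizontal distance between paint_orange and post_full between 0.093 and 0.141 m and height (world z) of paint_orange between 0.004 and 0.012 m)) and ((horizontal distance between ca_bottle and rack_full below 0.13 m and horizontal distance between ca_bottle and post_full between 0.161 and 0.209 m and height (world z) of ca_bottle between 0.004 and 0.012 m) or (horizontal distance between cement_jar and rack_full below 0.13 m and horizontal distance between cement_jar and post_full between 0.161 and 0.209 m and height (world z) of cement_jar between 0.004 and 0.012 m) or (horizontal distance between paint_3 and rack_full below 0.13 m and horizontal distance between paint_3 and post_full between 0.161 and 0.209 m and height (world z) of paint_3 between 0.004 and 0.012 m) or (horizontal distance between paint_orange and rack_full below 0.13 m and horizontal distance between paint_orange and post_full between 0.161 and 0.209 m and height (world z) of paint_orange between 0.004 and 0.012 m)) and ((horizontal distance between ca_bottle and rack_full below 0.13 m and horizontal distance between ca_bottle and post_full between 0.229 and 0.277 m and height (world z) of ca_bottle between 0.004 and 0.012 m) or (horizontal distance between cement_jar and rack_full below 0.13 m and horizontal distance between cement_jar and post_full between 0.229 and 0.277 m and height (world z) of cement_jar between 0.004 and 0.012 m) or (horizontal distance between paint_3 and rack_full below 0.13 m and horizontal distance between paint_3 and post_full between 0.229 and 0.277 m and height (world z) of paint_3 between 0.004 and 0.012 m) or (horizontal distance between paint_orange and rack_full below 0.13 m and horizontal distance between paint_orange and post_full between 0.229 and 0.277 m and height (world z) of paint_orange between 0.004 and 0.012 m))), for 0.2 s.
2. the second stall from the post of the empty rack is filled, the bottles behind it still standing in the old rack (((horizontal distance between ca_bottle and rack_empty below 0.13 m and horizontal distance between ca_bottle and post_empty between 0.025 and 0.073 m and height (world z) of ca_bottle between 0.004 and 0.012 m) or (horizontal distance between cement_jar and rack_empty below 0.13 m and horizontal distance between cement_jar and post_empty between 0.025 and 0.073 m and height (world z) of cement_jar between 0.004 and 0.012 m) or (horizontal distance between paint_3 and rack_empty below 0.13 m and horizontal distance between paint_3 and post_empty between 0.025 and 0.073 m and height (world z) of paint_3 between 0.004 and 0.012 m) or (horizontal distance between paint_orange and rack_empty below 0.13 m and horizontal distance between paint_orange and post_empty between 0.025 and 0.073 m and height (world z) of paint_orange between 0.004 and 0.012 m)) and ((horizontal distance between ca_bottle and rack_empty below 0.13 m and horizontal distance between ca_bottle and post_empty between 0.093 and 0.141 m and height (world z) of ca_bottle between 0.004 and 0.012 m) or (horizontal distance between cement_jar and rack_empty below 0.13 m and horizontal distance between cement_jar and post_empty between 0.093 and 0.141 m and height (world z) of cement_jar between 0.004 and 0.012 m) or (horizontal distance between paint_3 and rack_empty below 0.13 m and horizontal distance between paint_3 and post_empty between 0.093 and 0.141 m and height (world z) of paint_3 between 0.004 and 0.012 m) or (horizontal distance between paint_orange and rack_empty below 0.13 m and horizontal distance between paint_orange and post_empty between 0.093 and 0.141 m and height (world z) of paint_orange between 0.004 and 0.012 m)) and ((horizontal distance between ca_bottle and rack_full below 0.13 m and horizontal distance between ca_bottle and post_full between 0.161 and 0.209 m and height (world z) of ca_bottle between 0.004 and 0.012 m) or (horizontal distance between cement_jar and rack_full below 0.13 m and horizontal distance between cement_jar and post_full between 0.161 and 0.209 m and height (world z) of cement_jar between 0.004 and 0.012 m) or (horizontal distance between paint_3 and rack_full below 0.13 m and horizontal distance between paint_3 and post_full between 0.161 and 0.209 m and height (world z) of paint_3 between 0.004 and 0.012 m) or (horizontal distance between paint_orange and rack_full below 0.13 m and horizontal distance between paint_orange and post_full between 0.161 and 0.209 m and height (world z) of paint_orange between 0.004 and 0.012 m)) and ((horizontal distance between ca_bottle and rack_full below 0.13 m and horizontal distance between ca_bottle and post_full between 0.229 and 0.277 m and height (world z) of ca_bottle between 0.004 and 0.012 m) or (horizontal distance between cement_jar and rack_full below 0.13 m and horizontal distance between cement_jar and post_full between 0.229 and 0.277 m and height (world z) of cement_jar between 0.004 and 0.012 m) or (horizontal distance between paint_3 and rack_full below 0.13 m and horizontal distance between paint_3 and post_full between 0.229 and 0.277 m and height (world z) of paint_3 between 0.004 and 0.012 m) or (horizontal distance between paint_orange and rack_full below 0.13 m and horizontal distance between paint_orange and post_full between 0.229 and 0.277 m and height (world z) of paint_orange between 0.004 and 0.012 m))), for 0.2 s.
3. the third stall from the post of the empty rack is filled, the bottles behind it still standing in the old rack (((horizontal distance between ca_bottle and rack_empty below 0.13 m and horizontal distance between ca_bottle and post_empty between 0.025 and 0.073 m and height (world z) of ca_bottle between 0.004 and 0.012 m) or (horizontal distance between cement_jar and rack_empty below 0.13 m and horizontal distance between cement_jar and post_empty between 0.025 and 0.073 m and height (world z) of cement_jar between 0.004 and 0.012 m) or (horizontal distance between paint_3 and rack_empty below 0.13 m and horizontal distance between paint_3 and post_empty between 0.025 and 0.073 m and height (world z) of paint_3 between 0.004 and 0.012 m) or (horizontal distance between paint_orange and rack_empty below 0.13 m and horizontal distance between paint_orange and post_empty between 0.025 and 0.073 m and height (world z) of paint_orange between 0.004 and 0.012 m)) and ((horizontal distance between ca_bottle and rack_empty below 0.13 m and horizontal distance between ca_bottle and post_empty between 0.093 and 0.141 m and height (world z) of ca_bottle between 0.004 and 0.012 m) or (horizontal distance between cement_jar and rack_empty below 0.13 m and horizontal distance between cement_jar and post_empty between 0.093 and 0.141 m and height (world z) of cement_jar between 0.004 and 0.012 m) or (horizontal distance between paint_3 and rack_empty below 0.13 m and horizontal distance between paint_3 and post_empty between 0.093 and 0.141 m and height (world z) of paint_3 between 0.004 and 0.012 m) or (horizontal distance between paint_orange and rack_empty below 0.13 m and horizontal distance between paint_orange and post_empty between 0.093 and 0.141 m and height (world z) of paint_orange between 0.004 and 0.012 m)) and ((horizontal distance between ca_bottle and rack_empty below 0.13 m and horizontal distance between ca_bottle and post_empty between 0.161 and 0.209 m and height (world z) of ca_bottle between 0.004 and 0.012 m) or (horizontal distance between cement_jar and rack_empty below 0.13 m and horizontal distance between cement_jar and post_empty between 0.161 and 0.209 m and height (world z) of cement_jar between 0.004 and 0.012 m) or (horizontal distance between paint_3 and rack_empty below 0.13 m and horizontal distance between paint_3 and post_empty between 0.161 and 0.209 m and height (world z) of paint_3 between 0.004 and 0.012 m) or (horizontal distance between paint_orange and rack_empty below 0.13 m and horizontal distance between paint_orange and post_empty between 0.161 and 0.209 m and height (world z) of paint_orange between 0.004 and 0.012 m)) and ((horizontal distance between ca_bottle and rack_full below 0.13 m and horizontal distance between ca_bottle and post_full between 0.229 and 0.277 m and height (world z) of ca_bottle between 0.004 and 0.012 m) or (horizontal distance between cement_jar and rack_full below 0.13 m and horizontal distance between cement_jar and post_full between 0.229 and 0.277 m and height (world z) of cement_jar between 0.004 and 0.012 m) or (horizontal distance between paint_3 and rack_full below 0.13 m and horizontal distance between paint_3 and post_full between 0.229 and 0.277 m and height (world z) of paint_3 between 0.004 and 0.012 m) or (horizontal distance between paint_orange and rack_full below 0.13 m and horizontal distance between paint_orange and post_full between 0.229 and 0.277 m and height (world z) of paint_orange between 0.004 and 0.012 m))), for 0.2 s.
At the end, for the whole second after the job is handed in: Each stall of the rack that was empty holds one bottle, in the old rack's order counted from the posts: anywhere in the stall (within 24 mm of its centre along the row), underside within 4 mm of the stall floor, tilted less than 0.15 rad, at rest (((horizontal distance between ca_bottle and rack_empty below 0.13 m and horizontal distance between ca_bottle and post_empty between 0.025 and 0.073 m and height (world z) of ca_bottle between 0.004 and 0.012 m) or (horizontal distance between cement_jar and rack_empty below 0.13 m and horizontal distance between cement_jar and post_empty between 0.025 and 0.073 m and height (world z) of cement_jar between 0.004 and 0.012 m) or (horizontal distance between paint_3 and rack_empty below 0.13 m and horizontal distance between paint_3 and post_empty between 0.025 and 0.073 m and height (world z) of paint_3 between 0.004 and 0.012 m) or (horizontal distance between paint_orange and rack_empty below 0.13 m and horizontal distance between paint_orange and post_empty between 0.025 and 0.073 m and height (world z) of paint_orange between 0.004 and 0.012 m)) and ((horizontal distance between ca_bottle and rack_empty below 0.13 m and horizontal distance between ca_bottle and post_empty between 0.093 and 0.141 m and height (world z) of ca_bottle between 0.004 and 0.012 m) or (horizontal distance between cement_jar and rack_empty below 0.13 m and horizontal distance between cement_jar and post_empty between 0.093 and 0.141 m and height (world z) of cement_jar between 0.004 and 0.012 m) or (horizontal distance between paint_3 and rack_empty below 0.13 m and horizontal distance between paint_3 and post_empty between 0.093 and 0.141 m and height (world z) of paint_3 between 0.004 and 0.012 m) or (horizontal distance between paint_orange and rack_empty below 0.13 m and horizontal distance between paint_orange and post_empty between 0.093 and 0.141 m and height (world z) of paint_orange between 0.004 and 0.012 m)) and ((horizontal distance between ca_bottle and rack_empty below 0.13 m and horizontal distance between ca_bottle and post_empty between 0.161 and 0.209 m and height (world z) of ca_bottle between 0.004 and 0.012 m) or (horizontal distance between cement_jar and rack_empty below 0.13 m and horizontal distance between cement_jar and post_empty between 0.161 and 0.209 m and height (world z) of cement_jar between 0.004 and 0.012 m) or (horizontal distance between paint_3 and rack_empty below 0.13 m and horizontal distance between paint_3 and post_empty between 0.161 and 0.209 m and height (world z) of paint_3 between 0.004 and 0.012 m) or (horizontal distance between paint_orange and rack_empty below 0.13 m and horizontal distance between paint_orange and post_empty between 0.161 and 0.209 m and height (world z) of paint_orange between 0.004 and 0.012 m)) and ((horizontal distance between ca_bottle and rack_empty below 0.13 m and horizontal distance between ca_bottle and post_empty between 0.229 and 0.277 m and height (world z) of ca_bottle between 0.004 and 0.012 m) or (horizontal distance between cement_jar and rack_empty below 0.13 m and horizontal distance between cement_jar and post_empty between 0.229 and 0.277 m and height (world z) of cement_jar between 0.004 and 0.012 m) or (horizontal distance between paint_3 and rack_empty below 0.13 m and horizontal distance between paint_3 and post_empty between 0.229 and 0.277 m and height (world z) of paint_3 between 0.004 and 0.012 m) or (horizontal distance between paint_orange and rack_empty below 0.13 m and horizontal distance between paint_orange and post_empty between 0.229 and 0.277 m and height (world z) of paint_orange between 0.004 and 0.012 m)) and linear speed of each of ca_bottle, cement_jar, paint_3, paint_orange below 0.02 m/s and angular speed of each of ca_bottle, cement_jar, paint_3, paint_orange below 0.6 rad/s and angle between each of ca_bottle, cement_jar, paint_3, paint_orange's own z axis and vertical below 0.15 rad); the robot touches nothing.
It fails at once if a bottle tips over (more than 0.7 rad) (angle between any of ca_bottle, cement_jar, paint_3, paint_orange's own z axis and vertical above 0.7 rad).
It fails at once if the pen or the jar lid is moved by more than 25 mm (distance of any of marker_pen, check_lid from where it was at the start of the episode above 0.025 m).
It also fails if it takes over 128 s, if anything falls off the work surface, if the arm or the gripper's body presses on something with over 40 N, if the wrist force passes 120 N, or if a joint passes its speed limit or range.

ROBOT

A 6-joint arm with a two-finger parallel gripper is mounted at the origin on a cart in front of the work surface, level with it; the furniture and walls round the work are solid. World frame = base frame: x ahead of the robot, y to its left, z up, the work surface at z = 0. Lengths are in m, angles in rad, forces in N, time in s.
With the tool pointing down it reaches from about 0.425 to 0.95 m from the base axis. Payload 14.7 kg.
Tool frame: the origin (TCP) lies between the finger pads; the fingertips stand 25 mm ahead of it and the grasp point (between the pads) lies 6 mm ahead of it; z points along the fingers, y is the line along which they close (so a half turn about z gives the same grasp; the last joint's range is limited). The gripper opens to 85 mm and grips with 20 to 120 N. Pads are 22 mm wide; open, the fingers measure 114 mm over their backs; the gripper's body (76 mm by 85 mm) begins 54 mm behind the grasp point. The pads swing forward as they close: fully open they stand 13 mm farther back than shut.
Start: joints at [-0.047, 0.48, 1.596, -0, 1.065, -0.047], TCP at [0.65, 0, 0.256] pointing down, gripper open.
Joint ranges: [-2.75, 2.75], [-0.82, 2.05], [0.23, 2.67], [-1.56, 4.7], [0.09, 2.69], [-2.92, 2.92]. Speed limits (rad/s): [1.89, 1.89, 2.39, 3.01, 3.01, 3.01].

INTERFACE

Orientations are given as a 3x3 rotation matrix whose columns are the frame's x, y, z axes.
In Python, from plant import telemetry, vision, workorder gives the robot as it stands.
- The arm moves only by the tool arm_command, never from a script. Its argument "series" is a list of rows, each an object of numbers: "dx", "dy", "dz": the shift along the tool's x, y, z in mm; "rx", "ry", "rz": the turn, a rotation vector about the tool's x, y, z in degrees; "fingers": the finger opening in mm, from 0 to 85.4. In form: [{"dx": .., "dy": .., "dz": .., "rx": .., "ry": .., "rz": .., "fingers": ..}, ...]. A call has 1 to 8 rows; each row is the pose to reach, as a shift and turn from the pose commanded when the call began, along the tool's axes at that moment; what a row does not reach only later rows make up. A row lasts 1/8 s, in which the tool goes at most 62.5 mm and 10.7 degrees, less where a joint would pass 70% of its speed; a pose out of reach is approached as far as the arm can. A call with a gripper value outside its range is refused whole. The fingers move at their own pace and stop on an object; "squeeze" is the grip in N (left out, the last holds). Time passes only in rows, so rows that repeat a pose let the fingers close. It gives the time, the measured TCP pose, the force, the opening and the grip force at its end, in the units of the state.
- telemetry.get_obs(): the state, without advancing time (a new reading comes with each control period).
- vision.get_image(name): name is "scene" or "side" or "wrist"; returns a dict with "color" (420x560x3 uint8, blue, green, red), "range_z" (420x560 float32, m along the optical axis (not along the pixel's ray), 0 where there is no reading), "camera_matrix" (3x3 intrinsics, pixels), "world_from_camera" (4x4, takes a point from camera to world coordinates). Camera axes: x right, y down, z forward; pixel columns grow to the right and rows downward; lengths in m; the calibration is good to about 2 mm. The wrist camera is an equidistant fisheye: a pixel r from the principal point sees the ray r / f radians off the axis. A picture is of the moment at which its call begins.
- workorder.close_job(): hands the job in; it is judged then, once.
The state is a dict: "t": time; "joints": joint angles; "joint_velocities": joint speeds; "tau": joint torques, N m; "position": TCP position; "tcp_rot": TCP orientation; "ft_force": force on the tool from outside, world axes, zero at the start; "wrist_torque": the same for the moment, N m; "finger_gap": opening from 0.0 (shut) to 1.0 (fully open); "grasp_force": force on a finger pad.
Only numpy, scipy, OpenCV 4.12 (cv2) and the standard library are available. Lean on these libraries where they do the work, as an engineer would, in place of code of your own. Each camera call takes 0.05 s, during which the arm holds its last target. There are 200 camera calls.

## Working session

There is one attempt and no reset: what is moved stays moved. The work goes in short steps, Python scripts to look and compute and a tool call to move; the robot and the scene stay as the last step left them, time stands still between calls to the robot, and variables do not carry over. Pictures are saved under pics/ and viewed, at most 14 in all, crops included, and the job is handed in when it is done.

Besides the shell and the picture viewer there is one more tool, called after "Emit:" as name([rows], argument=value, ...), one row to a line, values as JSON. arm_command: Moves the arm, as the interface text tells. Its arguments: {"type":"object","properties":{"series":{"type":"array"},"squeeze":{"type":"number"}},"required":["series"]}

```bash
mkdir -p pics; cat > h.py <<'E'
import numpy as np, cv2
from plant import telemetry, vision, workorder
def get(n): return vision.get_image(n)
def cloud(im):
    d=im["range_z"]; K=im["camera_matrix"]; v,u=np.indices(d.shape)
    p=np.stack([(u-K[0,2])/K[0,0]*d,(v-K[1,2])/K[1,1]*d,d],-1)
    T=im["world_from_camera"]; return p@T[:3,:3].T+T[:3,3]
E
python3 - <<'E'
from h import *
for n in ("scene","side"):
    im=get(n); np.savez(n+".npz",**im); cv2.imwrite(f"pics/{n}0.png",im["color"])
    print(n,im["camera_matrix"].round(1).tolist(),im["world_from_camera"].round(3).tolist())
o=telemetry.get_obs(); print(o["t"],o["tcp_rot"],o["position"])
E
```

```text
scene [[381.6, 0.0, 280.8], [0.0, 381.6, 210.5], [0.0, 0.0, 1.0]] [[-0.748, -0.233, 0.622, -0.113], [-0.664, 0.291, -0.689, 0.734], [-0.021, -0.928, -0.372, 0.467], [0.0, 0.0, 0.0, 1.0]]
side [[414.9, 0.0, 289.4], [0.0, 414.9, 211.8], [0.0, 0.0, 1.0]] [[0.993, -0.044, 0.109, 0.439], [-0.116, -0.462, 0.879, -1.053], [0.012, -0.886, -0.464, 0.617], [0.0, 0.0, 0.0, 1.0]]
0.1 [[-6.81187327e-07  9.99999431e-01 -1.06713799e-03]
 [ 9.99999999e-01  7.26564320e-07  4.25217552e-05]
 [ 4.25225064e-05 -1.06713796e-03 -9.99999430e-01]] [6.49665242e-01 2.78464763e-05 2.55731687e-01]
```

View pics/scene0.png

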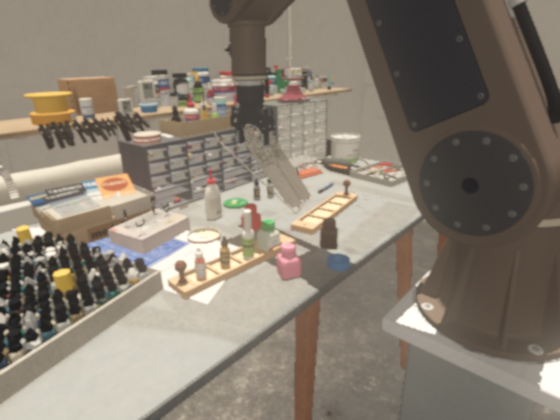

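View pics/side0.png

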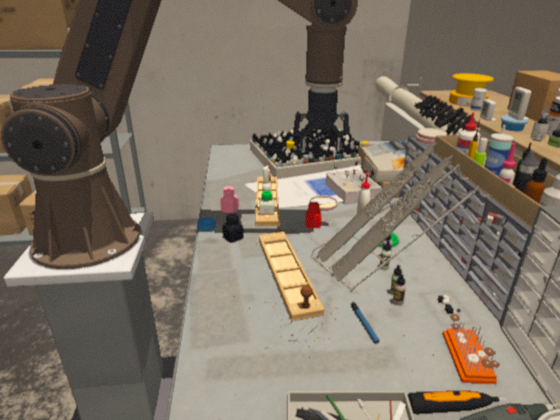

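The scene view shows the full rack running from its post (181,272) to about (290,240). The bottles in it are at about (200,265), (225,255), (248,238) and (268,235). The empty rack's post is at (346,187), or (306,293) in the side view. Look-alikes outside the racks are the pink jar (288,262), dark jar (329,233) and red jar (254,215), plus bottles at (212,200) and (256,190).

```bash
python3 - <<'E'
from h import *
s=dict(np.load("scene.npz")); q=dict(np.load("side.npz"))
a=cv2.resize(s["color"][170:300,160:360],(800,520),interpolation=cv2.INTER_CUBIC)
cv2.imwrite("pics/c0.png",a)
for n,im in (("scene",s),("side",q)):
    P=cloud(im); c=im["color"].astype(int); hsv=cv2.cvtColor(im["color"],cv2.COLOR_BGR2HSV)
    # rack wood: hue orange, z 12..26mm
    m=(P[...,2]>.013)&(P[...,2]<.024)&(hsv[...,0]>8)&(hsv[...,0]<28)&(hsv[...,1]>80)&(hsv[...,2]>110)&(im["range_z"]>0)&(P[...,0]>.3)&(P[...,0]<.95)
    k,l,st,ce=cv2.connectedComponentsWithStats(cv2.morphologyEx(m.astype(np.uint8),cv2.MORPH_CLOSE,np.ones((5,5))))
    for i in range(1,k):
        if st[i,4]>100:
            pts=P[m&(l==i)][:,:2].astype(np.float32)
            print(n,st[i],ce[i].round(),cv2.minAreaRect(pts), np.median(pts,0))
for n,im,pix in (("scene",s,[(181,268),(200,256),(225,248),(248,222),(249,240),(268,228),(346,184)]),("side",q,[(306,289),(305,300),(266,196),(267,175)])):
    P=cloud(im)
    for u,v in pix: print(n,u,v,P[v,u].round(3))
E
```

```text
scene [292 193  64  38 382] [324. 211.] ((0.5366166830062866, -0.20269028842449188), (0.07226809859275818, 0.3243793547153473), 9.411203384399414) [ 0.52718073 -0.18453294]
scene [169 241 112  53 788] [220. 269.] ((0.5178629159927368, 0.22550955414772034), (0.28762131929397583, 0.07437674701213837), 86.68207550048828) [0.4940881 0.2629224]
side [255 176  25  47 458] [267. 205.] ((0.515835702419281, 0.2021147906780243), (0.35666951537132263, 0.07237227261066437), 86.44338989257812) [0.5054299  0.07638269]
side [ 259  232   65   86 1308] [291. 276.] ((0.537510335445404, -0.21260491013526917), (0.07436159998178482, 0.3457616865634918), 9.177120208740234) [ 0.54041374 -0.2680704 ]
side [ 447  328   50   51 1204] [469. 353.] ((0.8554971218109131, -0.5183635950088501), (0.12255674600601196, 0.05573384091258049), 81.36882781982422) [ 0.847261  -0.5253372]
scene 181 268 [0.516 0.355 0.06 ]
scene 200 256 [0.517 0.304 0.066]
scene 225 248 [0.515 0.235 0.059]
scene 248 222 [0.502 0.17  0.106]
scene 249 240 [0.503 0.169 0.058]
scene 268 228 [0.499 0.106 0.069]
scene 346 184 [ 0.557 -0.347  0.058]
side 306 289 [ 0.56  -0.371  0.073]
side 305 300 [ 0.559 -0.367  0.04 ]
side 266 196 [0.506 0.074 0.079]
side 267 175 [0.516 0.16  0.111]
```

View pics/c0.png

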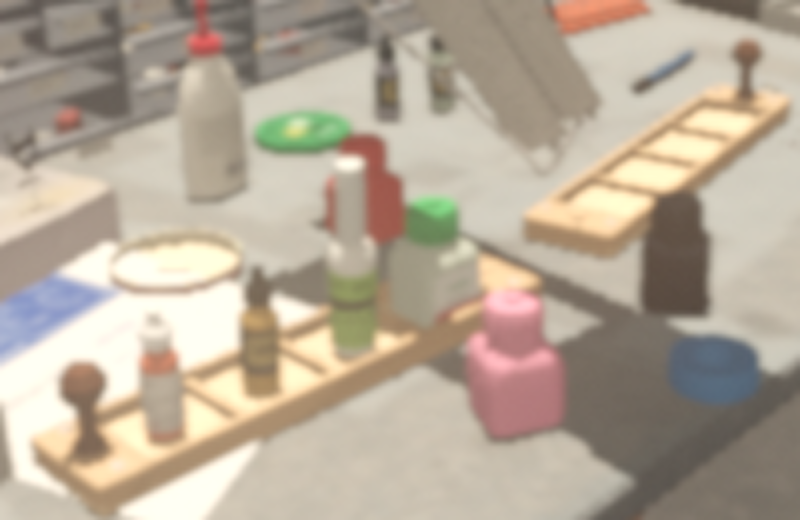

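The clouds agree with the sizes given: each rack is about 0.34 x 0.074 m and the posts fit. Counted from the post the order is paint_orange, paint_3, ca_bottle, then the glass cement_jar. The pink, red and dark jars are decoys. I'll move above bottle 1 for a closer look.

Emit:
arm_command([
  {"dx": 60, "dy": -25, "rz": 3.5, "fingers": 60},
  {"dx": 120, "dy": -50, "rz": 3.5, "fingers": 60},
  {"dx": 180, "dy": -76, "rz": 3.5, "fingers": 60},
  {"dx": 240, "dy": -100, "rz": 3.5, "fingers": 60},
  {"dx": 299, "dy": -127, "rz": 3.5, "fingers": 60},
  {"dx": 299, "dy": -127, "rz": 3.5, "fingers": 60},
  {"dx": 299, "dy": -127, "rz": 3.5, "fingers": 60},
], squeeze=20)

```text
schema error: expected keys dx, dy, dz, rx, ry, rz, fingers
```

```bash
python3 - <<'E'
from h import *
im=get("wrist"); np.savez("w1.npz",**im); cv2.imwrite("pics/w1.png",im["color"])
print(im["camera_matrix"],im["world_from_camera"].round(3))
s=dict(np.load("scene.npz"));P=cloud(s)
for u,v in [(288,262),(254,215),(329,233)]: print(P[v,u].round(3))
E
```

```text
[[325.1922621    0.         276.96307863]
 [  0.         325.1922621  210.48792347]
 [  0.           0.           1.        ]] [[ 1.     0.    -0.     0.648]
 [ 0.    -0.949 -0.316  0.08 ]
 [-0.     0.316 -0.949  0.374]
 [ 0.     0.     0.     1.   ]]
[0.38  0.168 0.041]
[0.628 0.029 0.046]
[ 0.393 -0.011  0.044]
```

View pics/w1.png

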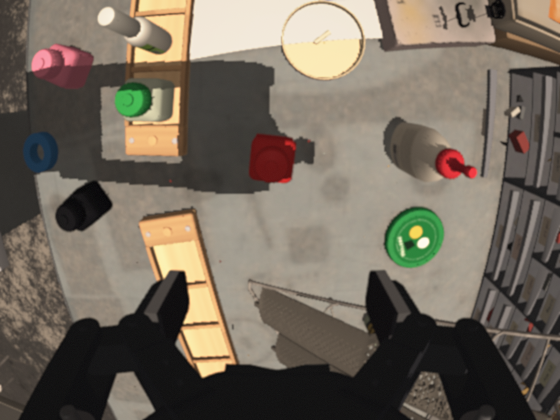

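The wrist view shows the white ca cap (110,20), the green jar cap (132,99) and the red decoy jar (272,158). The empty rack is at (185,290), and there is an unidentified grey strip structure at (310,320). I'll check its position before moving.

```bash
python3 - <<'E'
from h import *
for n,pix in (("scene",[(298,203),(290,185),(280,165),(265,145),(255,130)]),("side",[(340,272),(360,240),(400,205),(440,170),(330,255),(380,205),(415,160)])):
    P=cloud(dict(np.load(n+".npz")))
    for u,v in pix: print(n,u,v,P[v,u].round(3))
E
```

```text
scene 298 203 [ 0.631 -0.175  0.022]
scene 290 185 [ 0.7   -0.217  0.059]
scene 280 165 [ 0.746 -0.219  0.122]
scene 265 145 [0.596 0.006 0.25 ]
scene 255 130 [ 1.011 -0.365  0.194]
side 340 272 [ 0.659 -0.265  0.033]
side 360 240 [ 0.713 -0.226  0.095]
side 400 205 [ 0.794 -0.241  0.193]
side 440 170 [ 0.871 -0.247  0.278]
side 330 255 [ 0.649 -0.195  0.035]
side 380 205 [ 0.767 -0.187  0.167]
side 415 160 [ 0.854 -0.151  0.266]
```

Emit:
arm_command([
  {"dx": 60, "dy": -25, "dz": 0, "rx": 0, "ry": 0, "rz": 3.5, "fingers": 60},
  {"dx": 120, "dy": -50, "dz": 0, "rx": 0, "ry": 0, "rz": 3.5, "fingers": 60},
  {"dx": 180, "dy": -76, "dz": 0, "rx": 0, "ry": 0, "rz": 3.5, "fingers": 60},
  {"dx": 240, "dy": -100, "dz": 0, "rx": 0, "ry": 0, "rz": 3.5, "fingers": 60},
  {"dx": 299, "dy": -127, "dz": 0, "rx": 0, "ry": 0, "rz": 3.5, "fingers": 60},
  {"dx": 299, "dy": -127, "dz": 0, "rx": 0, "ry": 0, "rz": 3.5, "fingers": 60},
  {"dx": 299, "dy": -127, "dz": 0, "rx": 0, "ry": 0, "rz": 3.5, "fingers": 60},
], squeeze=20)

```text
t: 1.02
position: [0.5227, 0.2994, 0.2561]
tcp_rot: [[0.059, 0.998, -0.0], [0.998, -0.059, -0.0], [-0.0, -0.0, -1.0]]
ft_force: [0.5, -1.1, -0.6]
finger_gap: 0.708
grasp_force: 0.0
```

```bash
python3 - <<'E'
from h import *
im=get("wrist"); np.savez("w2.npz",**im); cv2.imwrite("pics/w2.png",im["color"])
E
```

```text
(no output)
```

View pics/w2.png

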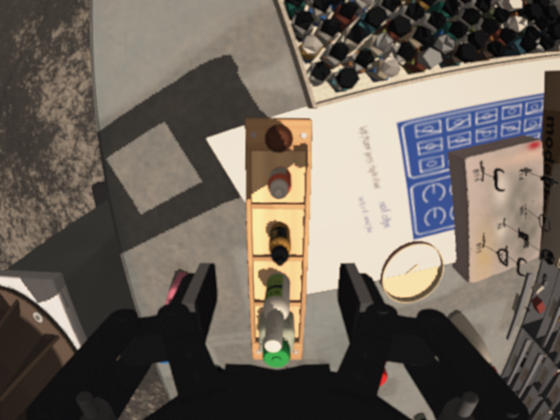

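The row is seen from its post (279,137): orange bottle (280,183), ochre bottle (279,242), ca_bottle (274,320) and green-capped jar (276,352). The grey structure is a slope starting at x≈0.63 behind the empty rack, so the space above the rack is free. Next I'll cast rays for the cap tops and posts.

```bash
cat >> h.py <<'E'
def wray(im,u,v,z):
    K=im["camera_matrix"]; T=im["world_from_camera"]; a,b=u-K[0,2],v-K[1,2]; r=np.hypot(a,b)+1e-9; th=r/K[0,0]
    d=T[:3,:3]@np.array([np.sin(th)*a/r,np.sin(th)*b/r,np.cos(th)]); o=T[:3,3]; return (o+d*(z-o[2])/d[2])[:2]
E
python3 - <<'E'
from h import *
im=dict(np.load("w2.npz"))
c=im["color"]; cv2.imwrite("pics/w2c.png",cv2.resize(c[110:370,230:330],(300,780)[::1] if 0 else (230,598),interpolation=cv2.INTER_CUBIC))
for n,u,v,z in (("post head",279,137,.06),("rack corner A",246,118,.02),("corner B",312,119,.02),("b1 cap",280,192,.085),("b2 cap",280,256,.085),("ca cap",273,343,.133),("jar cap",277,352,.084)):
    print(n,wray(im,u,v,z).round(4), im["range_z"][v,u])
E
```

```text
post head [0.5266 0.3493] 0.29645142
rack corner A [0.4924 0.3686] 0.3514991
corner B [0.5634 0.3634] 0.35683957
b1 cap [0.5246 0.3011] 0.29643187
b2 cap [0.521  0.2358] 0.32604468
ca cap [0.5099 0.1647] 0.29505774
jar cap [0.5104 0.106 ] 0.36349663
```

View pics/w2c.png

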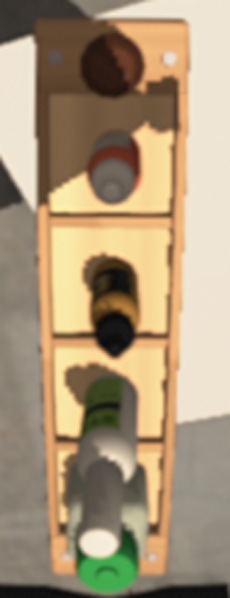

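The crop confirms the order: red/white, ochre with black cap, white/green, green cap. The positions agree with the stall grid. I'll descend and grip bottle 1.

Emit:
arm_command([
  {"dx": 2, "dy": 1, "dz": 45, "rx": 0, "ry": 0, "rz": 0, "fingers": 60},
  {"dx": 2, "dy": 1, "dz": 90, "rx": 0, "ry": 0, "rz": 0, "fingers": 60},
  {"dx": 2, "dy": 1, "dz": 135, "rx": 0, "ry": 0, "rz": 0, "fingers": 60},
  {"dx": 2, "dy": 1, "dz": 170, "rx": 0, "ry": 0, "rz": 0, "fingers": 60},
  {"dx": 2, "dy": 1, "dz": 195, "rx": 0, "ry": 0, "rz": 0, "fingers": 60},
  {"dx": 2, "dy": 1, "dz": 204, "rx": 0, "ry": 0, "rz": 0, "fingers": 60},
  {"dx": 2, "dy": 1, "dz": 204, "rx": 0, "ry": 0, "rz": 0, "fingers": 35},
  {"dx": 2, "dy": 1, "dz": 204, "rx": 0, "ry": 0, "rz": 0, "fingers": 20},
], squeeze=25)

```text
t: 2.08
position: [0.525, 0.3009, 0.0534]
tcp_rot: [[0.061, 0.998, 0.001], [0.998, -0.061, 0.001], [0.001, 0.001, -1.0]]
ft_force: [0.7, 0.5, 1.0]
finger_gap: 0.286
grasp_force: 3.9
```

Emit:
arm_command([
  {"dx": 0, "dy": 0, "dz": 0, "rx": 0, "ry": 0, "rz": 0, "fingers": 15},
  {"dx": 0, "dy": 0, "dz": 0, "rx": 0, "ry": 0, "rz": 0, "fingers": 15},
  {"dx": 0, "dy": 0, "dz": 0, "rx": 0, "ry": 0, "rz": 0, "fingers": 15},
  {"dx": 0, "dy": 0, "dz": 0, "rx": 0, "ry": 0, "rz": 0, "fingers": 15},
])

```text
t: 2.58
position: [0.525, 0.3014, 0.0535]
tcp_rot: [[0.061, 0.998, 0.002], [0.998, -0.061, 0.001], [0.001, 0.002, -1.0]]
ft_force: [1.7, -1.5, 8.1]
finger_gap: 0.275
grasp_force: 25.6
```

Emit:
arm_command([
  {"dx": 0, "dy": 0, "dz": -10, "rx": 0, "ry": 0, "rz": 0, "fingers": 15},
  {"dx": 0, "dy": 0, "dz": -35, "rx": 0, "ry": 0, "rz": 0, "fingers": 15},
  {"dx": 0, "dy": 0, "dz": -70, "rx": 0, "ry": 0, "rz": 0, "fingers": 15},
  {"dx": 0, "dy": 0, "dz": -105, "rx": 0, "ry": 0, "rz": 0, "fingers": 15},
  {"dx": 0, "dy": 0, "dz": -140, "rx": 0, "ry": 0, "rz": 0, "fingers": 15},
  {"dx": -10, "dy": 1, "dz": -160, "rx": 0, "ry": 0, "rz": 0, "fingers": 15},
  {"dx": -30, "dy": 3, "dz": -165, "rx": 0, "ry": 0, "rz": -1, "fingers": 15},
  {"dx": -60, "dy": 6, "dz": -165, "rx": 0, "ry": 0, "rz": -1, "fingers": 15},
])

```text
t: 3.58
position: [0.5263, 0.24, 0.2178]
tcp_rot: [[0.042, 0.999, 0.0], [0.999, -0.042, 0.0], [0.0, 0.0, -1.0]]
ft_force: [0.4, -0.5, -0.3]
finger_gap: 0.27
grasp_force: 24.6
```

```bash
cat >> h.py <<'E'
def off(x,y,z,yaw):
    "tool-axis shift in mm and rz in deg to bring TCP to x,y,z with tool x at +y turned ccw by yaw deg"
    o=telemetry.get_obs(); R=np.array(o["tcp_rot"]); d=R.T@(np.array([x,y,z])-o["position"])*1e3
    cur=np.degrees(np.arctan2(-R[0,0],R[1,0])); print("shift",d.round(1),"rz",round(cur-yaw,1),"at",np.round(o["position"],4),"gap",round(o["finger_gap"]*85.4,1))
E
python3 -c "
from h import *
off(.553,-.310,.2,9.2)"
```

```text
shift [-548.4   50.    17.7] rz -11.6 at [0.5263 0.24   0.2178] gap 23.0
```

Emit:
arm_command([
  {"dx": -40, "dy": 4, "dz": 0, "rx": 0, "ry": 0, "rz": -1, "fingers": 15},
  {"dx": -85, "dy": 8, "dz": 0, "rx": 0, "ry": 0, "rz": -2, "fingers": 15},
  {"dx": -130, "dy": 12, "dz": 0, "rx": 0, "ry": 0, "rz": -3, "fingers": 15},
  {"dx": -175, "dy": 16, "dz": 0, "rx": 0, "ry": 0, "rz": -4, "fingers": 15},
  {"dx": -220, "dy": 20, "dz": 0, "rx": 0, "ry": 0, "rz": -5, "fingers": 15},
  {"dx": -265, "dy": 24, "dz": 0, "rx": 0, "ry": 0, "rz": -6, "fingers": 15},
  {"dx": -310, "dy": 28, "dz": 0, "rx": 0, "ry": 0, "rz": -7, "fingers": 15},
  {"dx": -355, "dy": 32, "dz": 0, "rx": 0, "ry": 0, "rz": -8, "fingers": 15},
])

```text
t: 4.58
position: [0.5421, -0.1172, 0.2172]
tcp_rot: [[-0.096, 0.995, -0.001], [0.995, 0.096, 0.0], [0.0, -0.001, -1.0]]
ft_force: [1.0, -0.1, 0.5]
finger_gap: 0.269
grasp_force: 24.6
```

```bash
python3 -c "
from h import *
off(.553,-.310,.2,9.2)"
```

```text
shift [-193.    -7.7   17.2] rz -3.7 at [ 0.5421 -0.1172  0.2172] gap 23.0
```

Emit:
arm_command([
  {"dx": -40, "dy": -2, "dz": 0, "rx": 0, "ry": 0, "rz": -1, "fingers": 15},
  {"dx": -80, "dy": -4, "dz": 0, "rx": 0, "ry": 0, "rz": -2, "fingers": 15},
  {"dx": -120, "dy": -5, "dz": 0, "rx": 0, "ry": 0, "rz": -3, "fingers": 15},
  {"dx": -155, "dy": -6, "dz": 0, "rx": 0, "ry": 0, "rz": -3.7, "fingers": 15},
  {"dx": -180, "dy": -7, "dz": 0, "rx": 0, "ry": 0, "rz": -3.7, "fingers": 15},
  {"dx": -193, "dy": -8, "dz": 0, "rx": 0, "ry": 0, "rz": -3.7, "fingers": 15},
  {"dx": -193, "dy": -8, "dz": 20, "rx": 0, "ry": 0, "rz": -3.7, "fingers": 15},
  {"dx": -193, "dy": -8, "dz": 50, "rx": 0, "ry": 0, "rz": -3.7, "fingers": 15},
])

```text
t: 5.58
position: [0.5538, -0.3081, 0.1675]
tcp_rot: [[-0.16, 0.987, 0.001], [0.987, 0.16, -0.001], [-0.001, 0.001, -1.0]]
ft_force: [0.1, 0.3, -0.5]
finger_gap: 0.271
grasp_force: 24.6
```

```bash
python3 - <<'E'
from h import *
off(.553,-.310,.056,9.2)
a=get("wrist"); b=get("side"); np.savez("w3.npz",**a)
cv2.imwrite("pics/m3.png",np.hstack([cv2.resize(a["color"],(420,315)),cv2.resize(b["color"][170:340,210:410],(371,315))]))
E
```

```text
shift [ -1.6  -1.2 111.5] rz -0.0 at [ 0.5538 -0.3081  0.1675] gap 23.2
```

View pics/m3.png

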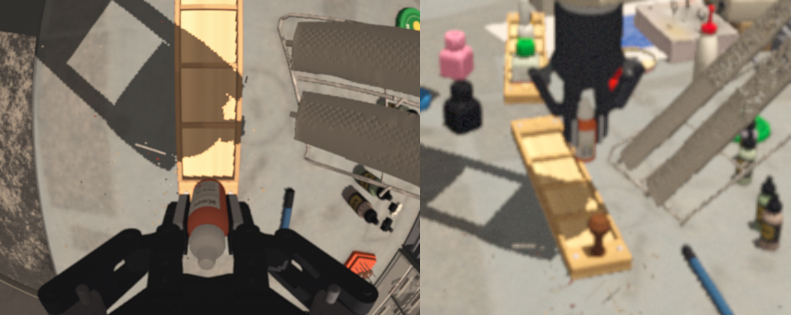

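The bottle hangs upright and in line with the rack (wrist panel: bottle (207,220), rack spanning columns 180-243). I'll lower it and release.

Emit:
arm_command([
  {"dx": -2, "dy": -1, "dz": 30, "rx": 0, "ry": 0, "rz": 0, "fingers": 15},
  {"dx": -2, "dy": -1, "dz": 60, "rx": 0, "ry": 0, "rz": 0, "fingers": 15},
  {"dx": -2, "dy": -1, "dz": 85, "rx": 0, "ry": 0, "rz": 0, "fingers": 15},
  {"dx": -2, "dy": -1, "dz": 102, "rx": 0, "ry": 0, "rz": 0, "fingers": 15},
  {"dx": -2, "dy": -1, "dz": 109, "rx": 0, "ry": 0, "rz": 0, "fingers": 15},
  {"dx": -2, "dy": -1, "dz": 113, "rx": 0, "ry": 0, "rz": 0, "fingers": 15},
  {"dx": -2, "dy": -1, "dz": 114, "rx": 0, "ry": 0, "rz": 0, "fingers": 15},
  {"dx": -2, "dy": -1, "dz": 114, "rx": 0, "ry": 0, "rz": 0, "fingers": 15},
])

```text
t: 6.68
position: [0.5531, -0.3105, 0.0538]
tcp_rot: [[-0.16, 0.987, 0.001], [0.987, 0.16, -0.0], [-0.0, 0.001, -1.0]]
ft_force: [0.5, -0.2, 0.3]
finger_gap: 0.269
grasp_force: 24.5
```

Emit:
arm_command([
  {"dx": 0, "dy": 0, "dz": 0, "rx": 0, "ry": 0, "rz": 0, "fingers": 26},
  {"dx": 0, "dy": 0, "dz": 0, "rx": 0, "ry": 0, "rz": 0, "fingers": 32},
  {"dx": 0, "dy": 0, "dz": 0, "rx": 0, "ry": 0, "rz": 0, "fingers": 45},
  {"dx": 0, "dy": 0, "dz": 0, "rx": 0, "ry": 0, "rz": 0, "fingers": 50},
  {"dx": 0, "dy": 0, "dz": -20, "rx": 0, "ry": 0, "rz": 0, "fingers": 50},
  {"dx": 0, "dy": 0, "dz": -60, "rx": 0, "ry": 0, "rz": 0, "fingers": 50},
  {"dx": 0, "dy": 0, "dz": -110, "rx": 0, "ry": 0, "rz": 0, "fingers": 50},
  {"dx": 0, "dy": 0, "dz": -160, "rx": 0, "ry": 0, "rz": 0, "fingers": 55},
])

```text
t: 7.68
position: [0.5527, -0.3103, 0.2163]
tcp_rot: [[-0.16, 0.987, 0.001], [0.987, 0.16, -0.0], [-0.001, 0.001, -1.0]]
ft_force: [0.4, -0.4, 0.3]
finger_gap: 0.645
grasp_force: 0.0
```

```bash
python3 - <<'E'
from h import *
off(.520,.231,.22,-3.5)
a=get("wrist"); b=get("side"); np.savez("w4.npz",**a)
cv2.imwrite("pics/m4.png",np.hstack([cv2.resize(a["color"],(420,315)),cv2.resize(b["color"][170:340,210:410],(371,315))]))
E
```

```text
shift [539.6  54.3  -4. ] rz 12.7 at [ 0.5527 -0.3103  0.2163] gap 55.1
```

View pics/m4.png

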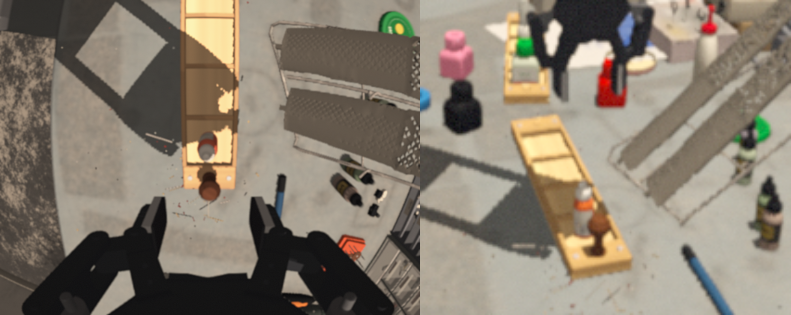

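Bottle 1 stands upright in the first stall (side panel (582,205), next to the post). Now bottle 2.

Emit:
arm_command([
  {"dx": 50, "dy": 5, "dz": 0, "rx": 0, "ry": 0, "rz": 1.5, "fingers": 55},
  {"dx": 110, "dy": 11, "dz": 0, "rx": 0, "ry": 0, "rz": 3, "fingers": 55},
  {"dx": 170, "dy": 17, "dz": 0, "rx": 0, "ry": 0, "rz": 4.5, "fingers": 55},
  {"dx": 230, "dy": 23, "dz": 0, "rx": 0, "ry": 0, "rz": 6, "fingers": 55},
  {"dx": 290, "dy": 29, "dz": 0, "rx": 0, "ry": 0, "rz": 7.5, "fingers": 55},
  {"dx": 350, "dy": 35, "dz": 0, "rx": 0, "ry": 0, "rz": 9, "fingers": 55},
  {"dx": 410, "dy": 41, "dz": 0, "rx": 0, "ry": 0, "rz": 11, "fingers": 55},
  {"dx": 470, "dy": 47, "dz": 0, "rx": 0, "ry": 0, "rz": 12.7, "fingers": 55},
])

```text
t: 8.78
position: [0.5236, 0.163, 0.2141]
tcp_rot: [[0.062, 0.998, 0.001], [0.998, -0.062, 0.0], [0.0, 0.001, -1.0]]
ft_force: [0.6, -0.4, -0.2]
finger_gap: 0.643
grasp_force: 0.0
```

```bash
python3 - <<'E'
from h import *
im=dict(np.load("w4.npz")); f=560/420
for n,u,v,z in (("post",208,187,.06),("b1 cap",206,152,.085),("cornerL",183,189,.02),("cornerR",234,189,.02),("edgeL top",185,20,.02),("edgeR top",240,20,.02)): print(n,wray(im,u*f,v*f,z).round(4))
off(.520,.231,.053,-3.5)
E
```

```text
post [ 0.5599 -0.3589]
b1 cap [ 0.5492 -0.3069]
cornerL [ 0.5282 -0.3866]
cornerR [ 0.6003 -0.3749]
edgeL top [ 0.4979 -0.1581]
edgeR top [ 0.5665 -0.1464]
shift [ 67.6  -8.  161.1] rz -0.1 at [0.5236 0.163  0.2141] gap 55.0
```

Emit:
arm_command([
  {"dx": 40, "dy": -5, "dz": 0, "rx": 0, "ry": 0, "rz": 0, "fingers": 55},
  {"dx": 68, "dy": -8, "dz": 5, "rx": 0, "ry": 0, "rz": 0, "fingers": 55},
  {"dx": 68, "dy": -8, "dz": 40, "rx": 0, "ry": 0, "rz": 0, "fingers": 55},
  {"dx": 68, "dy": -8, "dz": 80, "rx": 0, "ry": 0, "rz": 0, "fingers": 55},
  {"dx": 68, "dy": -8, "dz": 120, "rx": 0, "ry": 0, "rz": 0, "fingers": 55},
  {"dx": 68, "dy": -8, "dz": 150, "rx": 0, "ry": 0, "rz": 0, "fingers": 55},
  {"dx": 68, "dy": -8, "dz": 160, "rx": 0, "ry": 0, "rz": 0, "fingers": 55},
  {"dx": 68, "dy": -8, "dz": 160, "rx": 0, "ry": 0, "rz": 0, "fingers": 35},
])

```text
t: 9.78
position: [0.5203, 0.2295, 0.0536]
tcp_rot: [[0.061, 0.998, -0.0], [0.998, -0.061, -0.0], [-0.0, -0.0, -1.0]]
ft_force: [-0.2, -0.4, 1.1]
finger_gap: 0.443
grasp_force: 0.0
```

Emit:
arm_command([
  {"dx": 0, "dy": 0, "dz": 0, "rx": 0, "ry": 0, "rz": 0, "fingers": 25},
  {"dx": 0, "dy": 0, "dz": 0, "rx": 0, "ry": 0, "rz": 0, "fingers": 15},
  {"dx": 0, "dy": 0, "dz": 0, "rx": 0, "ry": 0, "rz": 0, "fingers": 15},
  {"dx": 0, "dy": 0, "dz": 0, "rx": 0, "ry": 0, "rz": 0, "fingers": 15},
  {"dx": 0, "dy": 0, "dz": 0, "rx": 0, "ry": 0, "rz": 0, "fingers": 15},
])

```text
t: 10.4
position: [0.521, 0.2298, 0.0547]
tcp_rot: [[0.061, 0.998, 0.002], [0.998, -0.061, 0.001], [0.001, 0.002, -1.0]]
ft_force: [-0.7, 0.0, 7.1]
finger_gap: 0.274
grasp_force: 25.4
```

```bash
python3 -c "
from h import *
off(.542,-.243,.053,9.2)"
```

```text
shift [-470.6   49.8    1.4] rz -12.7 at [0.521  0.2298 0.0547] gap 23.4
```

Emit:
arm_command([
  {"dx": 0, "dy": 0, "dz": -10, "rx": 0, "ry": 0, "rz": 0, "fingers": 15},
  {"dx": 0, "dy": 0, "dz": -35, "rx": 0, "ry": 0, "rz": 0, "fingers": 15},
  {"dx": 0, "dy": 0, "dz": -75, "rx": 0, "ry": 0, "rz": 0, "fingers": 15},
  {"dx": 0, "dy": 0, "dz": -115, "rx": 0, "ry": 0, "rz": 0, "fingers": 15},
  {"dx": 0, "dy": 0, "dz": -150, "rx": 0, "ry": 0, "rz": 0, "fingers": 15},
  {"dx": 0, "dy": 0, "dz": -165, "rx": 0, "ry": 0, "rz": 0, "fingers": 15},
  {"dx": -25, "dy": 3, "dz": -168, "rx": 0, "ry": 0, "rz": -1, "fingers": 15},
  {"dx": -60, "dy": 6, "dz": -168, "rx": 0, "ry": 0, "rz": -2, "fingers": 15},
])

```text
t: 11.4
position: [0.5224, 0.1691, 0.2216]
tcp_rot: [[0.024, 1.0, 0.001], [1.0, -0.024, 0.0], [0.0, 0.001, -1.0]]
ft_force: [1.2, 0.1, 0.7]
finger_gap: 0.271
grasp_force: 24.6
```

Emit:
arm_command([
  {"dx": -45, "dy": 3, "dz": 0, "rx": 0, "ry": 0, "rz": -1, "fingers": 15},
  {"dx": -90, "dy": 6, "dz": 0, "rx": 0, "ry": 0, "rz": -2, "fingers": 15},
  {"dx": -135, "dy": 9, "dz": 0, "rx": 0, "ry": 0, "rz": -3, "fingers": 15},
  {"dx": -180, "dy": 12, "dz": 0, "rx": 0, "ry": 0, "rz": -5, "fingers": 15},
  {"dx": -225, "dy": 15, "dz": 0, "rx": 0, "ry": 0, "rz": -7, "fingers": 15},
  {"dx": -270, "dy": 19, "dz": 0, "rx": 0, "ry": 0, "rz": -8, "fingers": 15},
  {"dx": -315, "dy": 23, "dz": 0, "rx": 0, "ry": 0, "rz": -9, "fingers": 15},
  {"dx": -350, "dy": 26, "dz": 0, "rx": 0, "ry": 0, "rz": -10.5, "fingers": 15},
])

```text
t: 12.4
position: [0.539, -0.1831, 0.2211]
tcp_rot: [[-0.156, 0.988, -0.001], [0.988, 0.156, 0.0], [0.0, -0.0, -1.0]]
ft_force: [0.6, 0.2, -1.4]
finger_gap: 0.278
grasp_force: 24.6
```

```bash
python3 -c "
from h import *
off(.542,-.243,.054,9.2)"
```

```text
shift [-59.7  -6.3 167.1] rz -0.2 at [ 0.539  -0.1831  0.2211] gap 23.7
```

Emit:
arm_command([
  {"dx": -35, "dy": -4, "dz": 0, "rx": 0, "ry": 0, "rz": 0, "fingers": 15},
  {"dx": -60, "dy": -6, "dz": 0, "rx": 0, "ry": 0, "rz": 0, "fingers": 15},
  {"dx": -60, "dy": -6, "dz": 35, "rx": 0, "ry": 0, "rz": 0, "fingers": 15},
  {"dx": -60, "dy": -6, "dz": 75, "rx": 0, "ry": 0, "rz": 0, "fingers": 15},
  {"dx": -60, "dy": -6, "dz": 110, "rx": 0, "ry": 0, "rz": 0, "fingers": 15},
  {"dx": -60, "dy": -6, "dz": 140, "rx": 0, "ry": 0, "rz": 0, "fingers": 15},
  {"dx": -60, "dy": -6, "dz": 157, "rx": 0, "ry": 0, "rz": 0, "fingers": 15},
  {"dx": -60, "dy": -6, "dz": 164, "rx": 0, "ry": 0, "rz": 0, "fingers": 15},
])

```text
t: 13.4
position: [0.5427, -0.2414, 0.0566]
tcp_rot: [[-0.157, 0.988, -0.001], [0.988, 0.157, 0.0], [0.001, -0.001, -1.0]]
ft_force: [0.4, 0.1, -0.0]
finger_gap: 0.269
grasp_force: 24.6
```

Emit:
arm_command([
  {"dx": 0, "dy": 0, "dz": 2, "rx": 0, "ry": 0, "rz": 0, "fingers": 15},
  {"dx": 0, "dy": 0, "dz": 3, "rx": 0, "ry": 0, "rz": 0, "fingers": 15},
  {"dx": 0, "dy": 0, "dz": 3, "rx": 0, "ry": 0, "rz": 0, "fingers": 26},
  {"dx": 0, "dy": 0, "dz": 3, "rx": 0, "ry": 0, "rz": 0, "fingers": 35},
  {"dx": 0, "dy": 0, "dz": 3, "rx": 0, "ry": 0, "rz": 0, "fingers": 50},
  {"dx": 0, "dy": 0, "dz": 3, "rx": 0, "ry": 0, "rz": 0, "fingers": 50},
  {"dx": 0, "dy": 0, "dz": -20, "rx": 0, "ry": 0, "rz": 0, "fingers": 50},
  {"dx": 0, "dy": 0, "dz": -70, "rx": 0, "ry": 0, "rz": 0, "fingers": 50},
])

```text
t: 14.4
position: [0.5416, -0.241, 0.1264]
tcp_rot: [[-0.156, 0.988, -0.004], [0.988, 0.156, 0.002], [0.002, -0.003, -1.0]]
ft_force: [-0.4, 0.0, 0.3]
finger_gap: 0.586
grasp_force: 0.0
```

Emit:
arm_command([
  {"dx": 0, "dy": 0, "dz": -60, "rx": 0, "ry": 0, "rz": 0, "fingers": 45},
  {"dx": 0, "dy": 0, "dz": -115, "rx": 0, "ry": 0, "rz": 0, "fingers": 45},
  {"dx": 0, "dy": 0, "dz": -130, "rx": 0, "ry": 0, "rz": 0, "fingers": 45},
])

```text
t: 14.78
position: [0.5441, -0.2422, 0.2611]
tcp_rot: [[-0.156, 0.988, 0.005], [0.988, 0.156, -0.002], [-0.003, 0.004, -1.0]]
ft_force: [0.2, -0.5, -0.3]
finger_gap: 0.527
grasp_force: 0.0
```

```bash
python3 - <<'E'
from h import *
off(.509,.163,.24,-3.5)
a=get("wrist"); b=get("side"); np.savez("w5.npz",**a)
cv2.imwrite("pics/m5.png",np.hstack([cv2.resize(a["color"],(420,315)),cv2.resize(b["color"][170:340,210:410],(371,315))]))
E
```

```text
shift [405.8  28.6  19.9] rz 12.5 at [ 0.5441 -0.2422  0.2611] gap 45.0
```

View pics/m5.png

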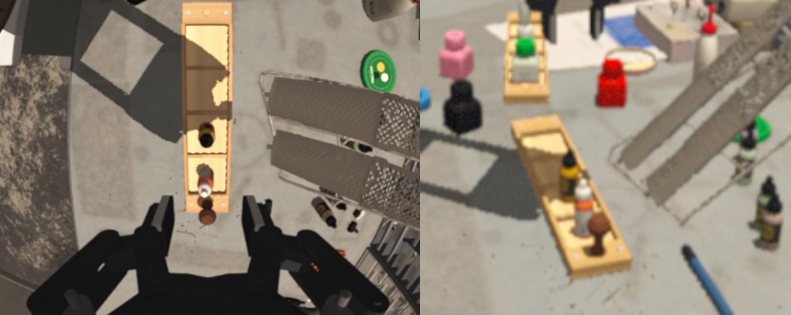

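Bottles 1 and 2 stand upright in stalls 1 and 2 (side panel (583,208) and (568,178)). Next is ca_bottle.

Emit:
arm_command([
  {"dx": 50, "dy": 4, "dz": 0, "rx": 0, "ry": 0, "rz": 2, "fingers": 45},
  {"dx": 110, "dy": 8, "dz": 0, "rx": 0, "ry": 0, "rz": 4, "fingers": 45},
  {"dx": 170, "dy": 12, "dz": 0, "rx": 0, "ry": 0, "rz": 6, "fingers": 45},
  {"dx": 230, "dy": 16, "dz": 0, "rx": 0, "ry": 0, "rz": 8, "fingers": 45},
  {"dx": 290, "dy": 20, "dz": 0, "rx": 0, "ry": 0, "rz": 10, "fingers": 45},
  {"dx": 350, "dy": 25, "dz": 0, "rx": 0, "ry": 0, "rz": 12.5, "fingers": 45},
  {"dx": 406, "dy": 29, "dz": 0, "rx": 0, "ry": 0, "rz": 12.5, "fingers": 45},
  {"dx": 406, "dy": 29, "dz": 0, "rx": 0, "ry": 0, "rz": 12.5, "fingers": 45},
])

```text
t: 15.88
position: [0.5064, 0.1672, 0.2552]
tcp_rot: [[0.057, 0.998, -0.003], [0.998, -0.057, -0.0], [-0.0, -0.003, -1.0]]
ft_force: [0.9, -1.0, -0.1]
finger_gap: 0.53
grasp_force: 0.0
```

```bash
python3 -c "
from h import *
off(.509,.163,.117,-3.5)
P=cloud(get('side')); s=get('side'); c=s['color'][165:180,250:285].astype(int); 
im=get('scene'); Q=cloud(im); print(Q[222,248].round(3),Q[228,268].round(3))"
```

```text
shift [ -4.    3.2 138.2] rz 0.2 at [0.5064 0.1672 0.2552] gap 45.2
[0.505 0.167 0.105] [0.5   0.104 0.068]
```

Emit:
arm_command([
  {"dx": -4, "dy": 4, "dz": 5, "rx": 0, "ry": 0, "rz": 0, "fingers": 45},
  {"dx": -4, "dy": 4, "dz": 40, "rx": 0, "ry": 0, "rz": 0, "fingers": 45},
  {"dx": -4, "dy": 4, "dz": 80, "rx": 0, "ry": 0, "rz": 0, "fingers": 45},
  {"dx": -4, "dy": 4, "dz": 115, "rx": 0, "ry": 0, "rz": 0, "fingers": 45},
  {"dx": -4, "dy": 4, "dz": 132, "rx": 0, "ry": 0, "rz": 0, "fingers": 45},
  {"dx": -4, "dy": 4, "dz": 138, "rx": 0, "ry": 0, "rz": 0, "fingers": 45},
  {"dx": -4, "dy": 4, "dz": 138, "rx": 0, "ry": 0, "rz": 0, "fingers": 35},
  {"dx": -4, "dy": 4, "dz": 138, "rx": 0, "ry": 0, "rz": 0, "fingers": 26},
])

```text
t: 17.02
position: [0.5123, 0.1596, 0.12]
tcp_rot: [[0.061, 0.998, 0.001], [0.998, -0.061, 0.0], [0.0, 0.001, -1.0]]
ft_force: [0.2, 0.1, 0.6]
finger_gap: 0.304
grasp_force: 0.0
```

Emit:
arm_command([
  {"dx": 0, "dy": 0, "dz": 0, "rx": 0, "ry": 0, "rz": 0, "fingers": 20},
  {"dx": 0, "dy": 0, "dz": 0, "rx": 0, "ry": 0, "rz": 0, "fingers": 15},
  {"dx": 0, "dy": 0, "dz": 0, "rx": 0, "ry": 0, "rz": 0, "fingers": 10},
  {"dx": 0, "dy": 0, "dz": 0, "rx": 0, "ry": 0, "rz": 0, "fingers": 10},
  {"dx": 0, "dy": 0, "dz": 0, "rx": 0, "ry": 0, "rz": 0, "fingers": 10},
])

```text
t: 17.65
position: [0.5129, 0.16, 0.1202]
tcp_rot: [[0.061, 0.998, 0.003], [0.998, -0.061, 0.001], [0.001, 0.003, -1.0]]
ft_force: [2.8, -1.0, 6.9]
finger_gap: 0.215
grasp_force: 24.4
```

```bash
python3 -c "
from h import *
off(.531,-.176,.117,9.2)"
```

```text
shift [-334.3   38.5    3.1] rz -12.7 at [0.5129 0.16   0.1202] gap 18.4
```

Emit:
arm_command([
  {"dx": 0, "dy": 0, "dz": -8, "rx": 0, "ry": 0, "rz": 0, "fingers": 10},
  {"dx": 0, "dy": 0, "dz": -25, "rx": 0, "ry": 0, "rz": 0, "fingers": 10},
  {"dx": 0, "dy": 0, "dz": -50, "rx": 0, "ry": 0, "rz": 0, "fingers": 10},
  {"dx": 0, "dy": 0, "dz": -75, "rx": 0, "ry": 0, "rz": 0, "fingers": 10},
  {"dx": 0, "dy": 0, "dz": -100, "rx": 0, "ry": 0, "rz": 0, "fingers": 10},
  {"dx": 0, "dy": 0, "dz": -120, "rx": 0, "ry": 0, "rz": 0, "fingers": 10},
  {"dx": -10, "dy": 1, "dz": -128, "rx": 0, "ry": 0, "rz": 0, "fingers": 10},
  {"dx": -30, "dy": 3, "dz": -128, "rx": 0, "ry": 0, "rz": -1, "fingers": 10},
])

```text
t: 18.65
position: [0.5128, 0.1293, 0.2478]
tcp_rot: [[0.042, 0.999, 0.001], [0.999, -0.042, 0.0], [0.0, 0.001, -1.0]]
ft_force: [-0.2, -0.1, -1.0]
finger_gap: 0.216
grasp_force: 25.0
```

Emit:
arm_command([
  {"dx": -25, "dy": 2, "dz": 0, "rx": 0, "ry": 0, "rz": -1, "fingers": 10},
  {"dx": -55, "dy": 4, "dz": 0, "rx": 0, "ry": 0, "rz": -2, "fingers": 10},
  {"dx": -90, "dy": 7, "dz": 0, "rx": 0, "ry": 0, "rz": -3, "fingers": 10},
  {"dx": -125, "dy": 10, "dz": 0, "rx": 0, "ry": 0, "rz": -5, "fingers": 10},
  {"dx": -160, "dy": 13, "dz": 0, "rx": 0, "ry": 0, "rz": -7, "fingers": 10},
  {"dx": -195, "dy": 16, "dz": 0, "rx": 0, "ry": 0, "rz": -9, "fingers": 10},
  {"dx": -230, "dy": 20, "dz": 0, "rx": 0, "ry": 0, "rz": -10.5, "fingers": 10},
  {"dx": -255, "dy": 23, "dz": 0, "rx": 0, "ry": 0, "rz": -11.5, "fingers": 10},
])

```text
t: 19.65
position: [0.5239, -0.128, 0.2469]
tcp_rot: [[-0.156, 0.988, -0.001], [0.988, 0.156, 0.0], [0.0, -0.001, -1.0]]
ft_force: [-0.0, -0.1, -0.7]
finger_gap: 0.214
grasp_force: 25.1
```

```bash
python3 - <<'E'
from h import *
off(.531,-.176,.120,9.2)
a=get("wrist"); b=get("side"); np.savez("w6.npz",**a)
cv2.imwrite("pics/m6.png",np.hstack([cv2.resize(a["color"],(420,315)),cv2.resize(b["color"][140:310,210:410],(371,315))]))
E
```

```text
shift [-48.6  -0.4 126.9] rz -0.2 at [ 0.5239 -0.128   0.2469] gap 18.3
```

View pics/m6.png

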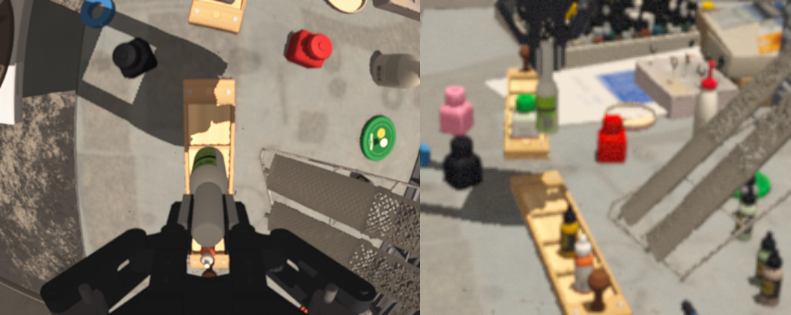

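The ca_bottle hangs upright (wrist panel (208,190), side panel (546,100)). I'll lower it into stall 3.

Emit:
arm_command([
  {"dx": -25, "dy": 0, "dz": 0, "rx": 0, "ry": 0, "rz": 0, "fingers": 10},
  {"dx": -48, "dy": 0, "dz": 0, "rx": 0, "ry": 0, "rz": 0, "fingers": 10},
  {"dx": -48, "dy": 0, "dz": 20, "rx": 0, "ry": 0, "rz": 0, "fingers": 10},
  {"dx": -48, "dy": 0, "dz": 50, "rx": 0, "ry": 0, "rz": 0, "fingers": 10},
  {"dx": -48, "dy": 0, "dz": 80, "rx": 0, "ry": 0, "rz": 0, "fingers": 10},
  {"dx": -48, "dy": 0, "dz": 105, "rx": 0, "ry": 0, "rz": 0, "fingers": 10},
  {"dx": -48, "dy": 0, "dz": 118, "rx": 0, "ry": 0, "rz": 0, "fingers": 10},
  {"dx": -48, "dy": 0, "dz": 123, "rx": 0, "ry": 0, "rz": 0, "fingers": 10},
])

```text
t: 20.75
position: [0.5321, -0.1736, 0.1238]
tcp_rot: [[-0.156, 0.988, -0.001], [0.988, 0.156, 0.0], [0.0, -0.001, -1.0]]
ft_force: [-0.7, -0.6, -0.2]
finger_gap: 0.218
grasp_force: 25.0
```

Emit:
arm_command([
  {"dx": 0, "dy": 0, "dz": 3, "rx": 0, "ry": 0, "rz": 0, "fingers": 10},
  {"dx": 0, "dy": 0, "dz": 4, "rx": 0, "ry": 0, "rz": 0, "fingers": 10},
  {"dx": 0, "dy": 0, "dz": 4, "rx": 0, "ry": 0, "rz": 0, "fingers": 10},
  {"dx": 0, "dy": 0, "dz": 4, "rx": 0, "ry": 0, "rz": 0, "fingers": 22},
  {"dx": 0, "dy": 0, "dz": 4, "rx": 0, "ry": 0, "rz": 0, "fingers": 32},
  {"dx": 0, "dy": 0, "dz": 4, "rx": 0, "ry": 0, "rz": 0, "fingers": 50},
  {"dx": 0, "dy": 0, "dz": 4, "rx": 0, "ry": 0, "rz": 0, "fingers": 50},
  {"dx": 0, "dy": 0, "dz": -15, "rx": 0, "ry": 0, "rz": 0, "fingers": 50},
])

```text
t: 21.75
position: [0.5314, -0.1732, 0.1385]
tcp_rot: [[-0.156, 0.988, -0.002], [0.988, 0.156, 0.001], [0.001, -0.002, -1.0]]
ft_force: [0.2, 0.2, 0.6]
finger_gap: 0.584
grasp_force: 0.0
```

Emit:
arm_command([
  {"dx": 0, "dy": 0, "dz": -50, "rx": 0, "ry": 0, "rz": 0, "fingers": 50},
  {"dx": 0, "dy": 0, "dz": -100, "rx": 0, "ry": 0, "rz": 0, "fingers": 75},
  {"dx": 0, "dy": 0, "dz": -110, "rx": 0, "ry": 0, "rz": 0, "fingers": 75},
  {"dx": 0, "dy": 0, "dz": -110, "rx": 0, "ry": 0, "rz": 0, "fingers": 75},
])

```text
t: 22.25
position: [0.5323, -0.1736, 0.2495]
tcp_rot: [[-0.156, 0.988, 0.001], [0.988, 0.156, -0.0], [-0.001, 0.001, -1.0]]
ft_force: [-0.6, 0.3, -1.3]
finger_gap: 0.882
grasp_force: 0.0
```

```bash
python3 - <<'E'
from h import *
off(.511,.096,.2,-3.5)
a=get("wrist"); b=get("side"); np.savez("w7.npz",**a)
cv2.imwrite("pics/m7.png",np.hstack([cv2.resize(a["color"],(420,315)),cv2.resize(b["color"][170:340,210:410],(371,315))]))
E
```

```text
shift [269.6  21.1  49.4] rz 12.5 at [ 0.5323 -0.1736  0.2495] gap 75.4
```

View pics/m7.png

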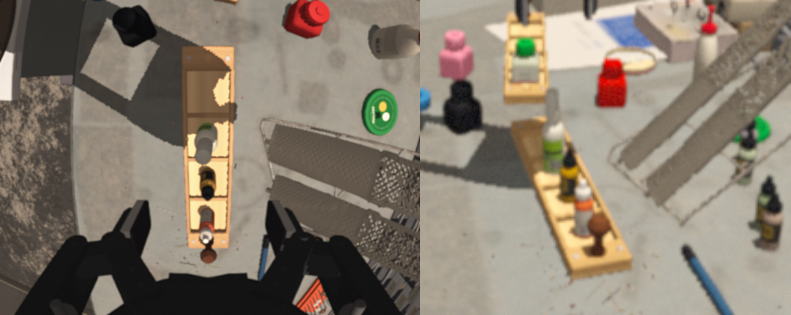

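Three bottles stand upright in stalls 1 to 3 (wrist panel (206,143), (207,180), (206,225)). Now the jar, with a closer look at its centre and yaw first.

Emit:
arm_command([
  {"dx": 50, "dy": 4, "dz": 0, "rx": 0, "ry": 0, "rz": 2, "fingers": 75},
  {"dx": 100, "dy": 8, "dz": 0, "rx": 0, "ry": 0, "rz": 5, "fingers": 75},
  {"dx": 150, "dy": 12, "dz": 0, "rx": 0, "ry": 0, "rz": 8, "fingers": 75},
  {"dx": 195, "dy": 16, "dz": 0, "rx": 0, "ry": 0, "rz": 12.5, "fingers": 75},
  {"dx": 195, "dy": 16, "dz": 0, "rx": 0, "ry": 0, "rz": 12.5, "fingers": 75},
  {"dx": 195, "dy": 16, "dz": 0, "rx": 0, "ry": 0, "rz": 12.5, "fingers": 75},
])

```text
t: 23.1
position: [0.5171, 0.0215, 0.2482]
tcp_rot: [[0.06, 0.998, -0.002], [0.998, -0.06, -0.0], [-0.0, -0.002, -1.0]]
ft_force: [0.5, 0.2, 0.2]
finger_gap: 0.879
grasp_force: 0.0
```

```bash
python3 - <<'E'
from h import *
a=get("wrist"); np.savez("w8.npz",**a)
off(.511,.096,.2,-3.5)
cv2.imwrite("pics/m8.png",cv2.resize(a["color"][40:240,180:380],(600,600),interpolation=cv2.INTER_CUBIC))
h=cv2.cvtColor(a["color"],cv2.COLOR_BGR2HSV); m=cv2.inRange(h,(50,100,50),(80,255,255)); 
k,l,st,ce=cv2.connectedComponentsWithStats(m)
for i in range(1,k):
    if st[i,4]>60: print(st[i],ce[i],wray(a,*ce[i],.084).round(4))
E
```

```text
shift [ 74.5 -10.7  48.4] rz 0.0 at [0.5172 0.021  0.2484] gap 75.1
[ 245   98   38   37 1057] [263.50141911 115.86092715] [0.5086 0.0937]
[ 475  211   45   55 1538] [496.86996099 237.88361508] [ 0.7602 -0.0393]
```

View pics/m8.png

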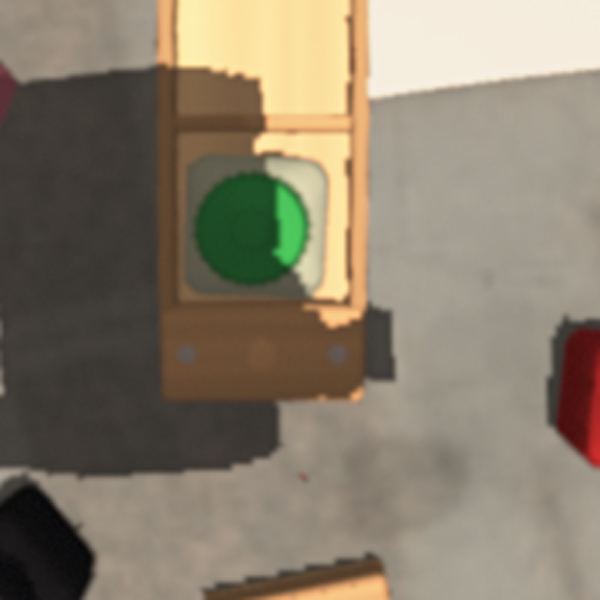

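The jar (crop (252,228)) is square to the rack and tool, with its cap centre at (0.509, 0.094). I'll grasp it by the body.

Emit:
arm_command([
  {"dx": 45, "dy": -8, "dz": 0, "rx": 0, "ry": 0, "rz": 0, "fingers": 75},
  {"dx": 73, "dy": -13, "dz": 10, "rx": 0, "ry": 0, "rz": 0, "fingers": 75},
  {"dx": 73, "dy": -13, "dz": 55, "rx": 0, "ry": 0, "rz": 0, "fingers": 75},
  {"dx": 73, "dy": -13, "dz": 105, "rx": 0, "ry": 0, "rz": 0, "fingers": 75},
  {"dx": 73, "dy": -13, "dz": 150, "rx": 0, "ry": 0, "rz": 0, "fingers": 75},
  {"dx": 73, "dy": -13, "dz": 180, "rx": 0, "ry": 0, "rz": 0, "fingers": 75},
  {"dx": 73, "dy": -13, "dz": 195, "rx": 0, "ry": 0, "rz": 0, "fingers": 75},
  {"dx": 73, "dy": -13, "dz": 195, "rx": 0, "ry": 0, "rz": 0, "fingers": 60},
])

```text
t: 24.15
position: [0.5088, 0.0946, 0.0537]
tcp_rot: [[0.062, 0.998, -0.001], [0.998, -0.062, -0.0], [-0.0, -0.001, -1.0]]
ft_force: [0.5, -0.2, 0.3]
finger_gap: 0.706
grasp_force: 0.0
```

Emit:
arm_command([
  {"dx": 0, "dy": 0, "dz": 0, "rx": 0, "ry": 0, "rz": 0, "fingers": 48},
  {"dx": 0, "dy": 0, "dz": 0, "rx": 0, "ry": 0, "rz": 0, "fingers": 38},
  {"dx": 0, "dy": 0, "dz": 0, "rx": 0, "ry": 0, "rz": 0, "fingers": 38},
  {"dx": 0, "dy": 0, "dz": 0, "rx": 0, "ry": 0, "rz": 0, "fingers": 38},
  {"dx": 0, "dy": 0, "dz": 0, "rx": 0, "ry": 0, "rz": 0, "fingers": 38},
], squeeze=35)

```text
t: 24.78
position: [0.5098, 0.0952, 0.0556]
tcp_rot: [[0.061, 0.998, 0.002], [0.998, -0.061, 0.0], [0.0, 0.002, -1.0]]
ft_force: [-0.7, -2.5, 7.6]
finger_gap: 0.526
grasp_force: 36.3
```

```bash
python3 -c "
from h import *
off(.520,-.109,.053,9.2)"
```

```text
shift [-203.2   22.6    2.6] rz -12.7 at [0.5098 0.0952 0.0556] gap 44.9
```

Emit:
arm_command([
  {"dx": 0, "dy": 0, "dz": -8, "rx": 0, "ry": 0, "rz": 0, "fingers": 38},
  {"dx": 0, "dy": 0, "dz": -30, "rx": 0, "ry": 0, "rz": 0, "fingers": 38},
  {"dx": 0, "dy": 0, "dz": -60, "rx": 0, "ry": 0, "rz": 0, "fingers": 38},
  {"dx": 0, "dy": 0, "dz": -85, "rx": 0, "ry": 0, "rz": 0, "fingers": 38},
  {"dx": -25, "dy": 3, "dz": -90, "rx": 0, "ry": 0, "rz": -2, "fingers": 38},
  {"dx": -60, "dy": 7, "dz": -90, "rx": 0, "ry": 0, "rz": -5, "fingers": 38},
  {"dx": -95, "dy": 11, "dz": -90, "rx": 0, "ry": 0, "rz": -8, "fingers": 38},
  {"dx": -120, "dy": 13, "dz": -90, "rx": 0, "ry": 0, "rz": -11, "fingers": 38},
])

```text
t: 25.78
position: [0.5148, -0.0266, 0.1452]
tcp_rot: [[-0.132, 0.991, 0.001], [0.991, 0.132, -0.0], [-0.0, 0.001, -1.0]]
ft_force: [0.9, 1.3, -1.0]
finger_gap: 0.527
grasp_force: 35.6
```

```bash
python3 - <<'E'
from h import *
im=dict(np.load("w7.npz")); f=560/420
P={n:wray(im,u*f,v*f,z) for n,u,v,z in (("L",183,47,.02),("R",235,47,.02),("post",208,253,.06),("divider34",208,119,.016),("stall4far",208,69,.02),("nearL",188,247,.02),("nearR",231,247,.02))}
for n,p in P.items(): print(n,p.round(4))
print("mid far",(P["L"]+P["R"])/2,"mid near",(P["nearL"]+P["nearR"])/2)
off(.5195,-.109,.055,9.2)
E
```

```text
L [ 0.4775 -0.0533]
R [ 0.549  -0.0418]
post [ 0.5609 -0.3563]
divider34 [ 0.5283 -0.1511]
stall4far [ 0.5169 -0.0796]
nearL [ 0.5285 -0.3821]
nearR [ 0.6053 -0.3701]
mid far [ 0.51326749 -0.04759604] mid near [ 0.56691536 -0.37609464]
shift [-82.2  -6.3  90.3] rz -1.6 at [ 0.5148 -0.0266  0.1452] gap 45.0
```

Emit:
arm_command([
  {"dx": -30, "dy": -2, "dz": 0, "rx": 0, "ry": 0, "rz": -1, "fingers": 38},
  {"dx": -60, "dy": -3, "dz": 0, "rx": 0, "ry": 0, "rz": -1.6, "fingers": 38},
  {"dx": -83, "dy": -4.5, "dz": 5, "rx": 0, "ry": 0, "rz": -1.6, "fingers": 38},
  {"dx": -83, "dy": -4.5, "dz": 30, "rx": 0, "ry": 0, "rz": -1.6, "fingers": 38},
  {"dx": -83, "dy": -4.5, "dz": 50, "rx": 0, "ry": 0, "rz": -1.6, "fingers": 38},
  {"dx": -83, "dy": -4.5, "dz": 60, "rx": 0, "ry": 0, "rz": -1.6, "fingers": 38},
  {"dx": -83, "dy": -4.5, "dz": 60, "rx": 0, "ry": 0, "rz": -1.6, "fingers": 38},
])

```text
t: 26.65
position: [0.5209, -0.1081, 0.0843]
tcp_rot: [[-0.158, 0.987, -0.001], [0.987, 0.158, 0.0], [0.0, -0.0, -1.0]]
ft_force: [0.5, -0.7, -0.5]
finger_gap: 0.523
grasp_force: 35.6
```

```bash
python3 - <<'E'
from h import *
a=get("wrist"); b=get("scene")
off(.5215,-.110,.055,9.2)
cv2.imwrite("pics/m9.png",np.hstack([cv2.resize(a["color"][100:400,130:430],(400,400)),cv2.resize(b["color"][160:260,280:380],(400,400),interpolation=cv2.INTER_CUBIC)]))
E
```

```text
shift [-1.8 -0.2 30. ] rz -0.1 at [ 0.5214 -0.1082  0.085 ] gap 44.3
```

View pics/m9.png

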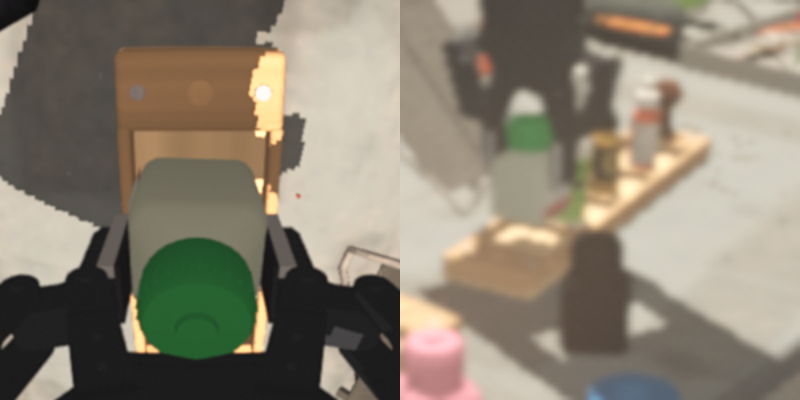

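The jar is centred in stall 4 to within about 2 mm (wrist panel: jar 135-260, inner walls 132-270). I'll lower it and release.

Emit:
arm_command([
  {"dx": -2, "dy": 1, "dz": 10, "rx": 0, "ry": 0, "rz": 0, "fingers": 38},
  {"dx": -2, "dy": 1, "dz": 20, "rx": 0, "ry": 0, "rz": 0, "fingers": 38},
  {"dx": -2, "dy": 1, "dz": 26, "rx": 0, "ry": 0, "rz": 0, "fingers": 38},
  {"dx": -2, "dy": 1, "dz": 29, "rx": 0, "ry": 0, "rz": 0, "fingers": 38},
  {"dx": -2, "dy": 1, "dz": 30, "rx": 0, "ry": 0, "rz": 0, "fingers": 38},
  {"dx": -2, "dy": 1, "dz": 30, "rx": 0, "ry": 0, "rz": 0, "fingers": 38},
])

```text
t: 27.5
position: [0.5223, -0.1101, 0.0549]
tcp_rot: [[-0.158, 0.987, 0.0], [0.987, 0.158, -0.0], [-0.0, 0.0, -1.0]]
ft_force: [-4.5, -0.1, 16.3]
finger_gap: 0.523
grasp_force: 33.3
```

Emit:
arm_command([
  {"dx": 0, "dy": 0, "dz": 0, "rx": 0, "ry": 0, "rz": 0, "fingers": 46},
  {"dx": 0, "dy": 0, "dz": 0, "rx": 0, "ry": 0, "rz": 0, "fingers": 54},
  {"dx": 0, "dy": 0, "dz": 0, "rx": 0, "ry": 0, "rz": 0, "fingers": 70},
  {"dx": 0, "dy": 0, "dz": 0, "rx": 0, "ry": 0, "rz": 0, "fingers": 70},
  {"dx": 0, "dy": 0, "dz": -20, "rx": 0, "ry": 0, "rz": 0, "fingers": 70},
  {"dx": 0, "dy": 0, "dz": -60, "rx": 0, "ry": 0, "rz": 0, "fingers": 70},
  {"dx": 0, "dy": 0, "dz": -110, "rx": 0, "ry": 0, "rz": 0, "fingers": 70},
  {"dx": 0, "dy": 0, "dz": -170, "rx": 0, "ry": 0, "rz": 0, "fingers": 70},
])

```text
t: 28.5
position: [0.5217, -0.1099, 0.2253]
tcp_rot: [[-0.158, 0.987, -0.002], [0.987, 0.158, 0.0], [0.001, -0.001, -1.0]]
ft_force: [1.3, -1.2, -1.2]
finger_gap: 0.821
grasp_force: 0.0
```

Emit:
arm_command([
  {"dx": 0, "dy": 0, "dz": -15, "rx": 0, "ry": 0, "rz": 0, "fingers": 70},
  {"dx": 0, "dy": 0, "dz": -15, "rx": 0, "ry": 0, "rz": 0, "fingers": 70},
  {"dx": 0, "dy": 0, "dz": -15, "rx": 0, "ry": 0, "rz": 0, "fingers": 70},
  {"dx": 0, "dy": 0, "dz": -15, "rx": 0, "ry": 0, "rz": 0, "fingers": 70},
])

```text
t: 29.0
position: [0.5216, -0.1099, 0.2377]
tcp_rot: [[-0.158, 0.987, -0.003], [0.987, 0.158, 0.001], [0.001, -0.002, -1.0]]
ft_force: [0.5, -0.2, -0.3]
finger_gap: 0.821
grasp_force: 0.0
```

```bash
python3 - <<'E'
from h import *
a=get("wrist"); b=get("side")
cv2.imwrite("pics/m10.png",np.hstack([cv2.resize(a["color"],(420,315)),cv2.resize(b["color"][170:340,210:410],(371,315))]))
E
```

```text
(no output)
```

View pics/m10.png

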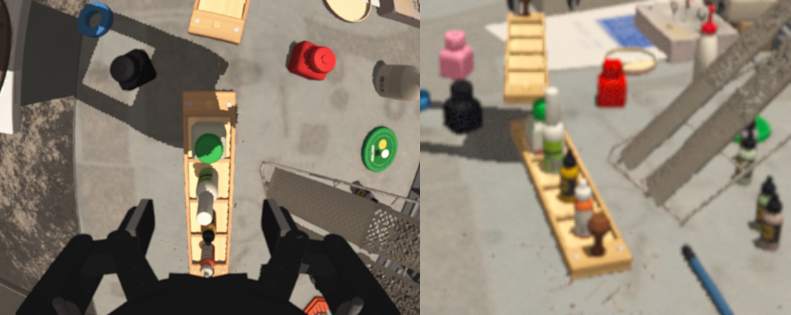

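All four bottles are in the new rack in order (jar cap at (208,147) in the wrist panel). The last lowering ended with a 16 N contact, so I'll check that the jar is sitting flat and low, then hand in.

```bash
python3 - <<'E'
from h import *
a=get("wrist"); K=a["camera_matrix"];T=a["world_from_camera"]
h=cv2.cvtColor(a["color"],cv2.COLOR_BGR2HSV); m=cv2.inRange(h,(50,100,50),(80,255,255)); m[:, :240]=0; m[:,320:]=0
v,u=np.nonzero(m); x,y=u-K[0,2],v-K[1,2]; r=np.hypot(x,y); th=r/K[0,0]; d=a["range_z"][v,u]
P=np.stack([np.tan(th)*x/r*d,np.tan(th)*y/r*d,d],1)@T[:3,:3].T+T[:3,3]
t=P[P[:,2]>np.percentile(P[:,2],60)-.004]; A=np.c_[t[:,:2],np.ones(len(t))]; c=np.linalg.lstsq(A,t[:,2],rcond=None)[0]
print(len(t),"top z",np.median(t[:,2]).round(4),"centre",t.mean(0).round(4),"tilt",c[:2].round(3), "dist post",np.hypot(*(t.mean(0)[:2]-[.560,-.3585])).round(3))
E
```

```text
1024 top z 0.0834 centre [ 0.5209 -0.1093  0.0856] tilt [-0.221  1.442] dist post 0.252
```

The jar's cap top is at z≈0.083-0.086 m (0.086 expected) and 252 mm from the post (253 expected). It was also released at the height it was gripped, so it is on the stall floor.

```bash
python3 -c "
from plant import workorder
print(workorder.close_job())"
```

```text
the job is handed in; nothing more can be done
None
```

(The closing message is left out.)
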